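# Change the bench over to its other feed under emergency stop

### The arm

A 6-joint arm with a two-finger parallel gripper is mounted at the origin on a cart in front of the work surface, level with it; the furniture and walls round the work are solid. World frame = base frame: x ahead of the robot, y to its left, z up, the work surface at z = 0. Lengths are in mm, angles in rad, forces in N, time in s.
With the tool pointing down it reaches from about 400 to 925 mm from the base axis. Payload 12.5 kg.
Tool frame: the origin (TCP) lies midway between the tips of the shut fingers; the grasp point (between the pads) lies 19 mm behind it (env.tcp_to_grasp is the distance from the TCP to the grasp point, in mm); z points along the fingers, y is the line along which they close (so a half turn about z gives the same grasp; the last joint's range is limited). The gripper opens to 95 mm and grips with 3 to 60 N. Pads are 20 mm wide; open, the fingers measure 119 mm over their backs; the gripper's body (75 mm by 180 mm) begins 59 mm behind the grasp point.
Start: joints at [-1.335, 0.491, 1.559, -0, 1.092, -0.106], TCP at [209.513, -588.856, 214.661] pointing down, gripper open.
Joint ranges: [-3.1, 3.1], [-0.84, 2.19], [0.05, 2.79], [-1.13, 4.28], [0.06, 2.93], [-2.69, 2.69]. Speed limits (rad/s): [2.22, 2.22, 2.79, 3.14, 3.14, 3.14].

### API

Orientations are given as [roll, pitch, yaw] about the fixed x, y, z axes, in that order (R = Rz(yaw) Ry(pitch) Rx(roll)).
In Python, from cell import env gives the robot as it stands. The module is installed in compiled form; this text tells all that it offers.
- The arm moves only by the tool step_arm, never from a script. Its argument "plan" is a list that holds one entry, the list of rows, each a list of 5 numbers: the shift along the tool's x, y, z in mm, then the turn about the tool's z in degrees, then the opening, from -1 (shut) to 1 (fully open). A call has 1 to 8 rows; each row is the pose to reach, as a shift and turn from the pose commanded when the call began, along the tool's axes at that moment; what a row does not reach only later rows make up. A row lasts 1/12 s, in which the tool goes at most 41.7 mm and 7.16 degrees, less where a joint would pass 70% of its speed; a pose out of reach is approached as far as the arm can. A call with a gripper value outside its range is refused whole. The fingers move at their own pace and stop on an object; the grip force is fixed at half the most. Time passes only in rows, so rows that repeat a pose let the fingers close. It gives the time, the measured TCP pose, the force, the opening and the grip force at its end, in the units of the state.
- env.state(): the state, without advancing time (a new reading comes with each control period).
- env.read_camera(name): name is "side" or "top"; returns the picture (384x512x3 uint8, blue, green, red); there is no depth.
- env.get_calibration(name): a dict with "K" (3x3 intrinsics, pixels), "extrinsics" (4x4, takes a point from world to camera coordinates). Camera axes: x right, y up, looking along -z (the intrinsics and any distortion apply to the point x, -y, -z); pixel columns grow to the right and rows downward; lengths in mm; the calibration is good to about 2 mm. A picture is of the moment at which its call begins. get_calibration takes no time and is no camera call.
- env.job_done(): hands the job in; it is judged then, once.
The state is a dict: "t": time; "joints": joint angles; "qvel": joint speeds; "tau": joint torques, N m; "eef_pos": TCP position; "tcp_rot": TCP orientation; "ft_force": force on the tool from outside, world axes, zero at the start; "moment": the same for the moment, N m; "opening": opening from 0.0 (shut) to 1.0 (fully open); "grip_force": force on a finger pad.
Only numpy, scipy, OpenCV 4.12 (cv2) and the standard library are available. Lean on these libraries where they do the work, as an engineer would, in place of code of your own. Each camera call takes 0.05 s, during which the arm holds its last target. There are 200 camera calls.

### The job

Change the bench over to its other supply feed: first press the mushroom stop on the tilted station fully down, then bring the flat paddle lever of the larger switch upright to centre off, leave it there for a good two seconds, and only then take it on to its far end stop. Finally turn the mushroom head clockwise, as far as it goes, so that the stop comes fully up again. Leave the ball-handled switch alone and do not shove or knock over the things standing around.

Things in the scene. Friction and masses are not known exactly. Their poses are not given: they have to be found in the camera images.
- selector_pivot (a point): paddle selector, the changeover switch to operate: screwed-down grey box 90 mm (its x) x 112 mm (its y), top 66 mm above the bench; mounting plate 6 to 8 mm wider all round. The lever on top pivots about this point's own x axis; the point lies on the pivot, 60 mm above the bench, mid-box. x points to the back of the box, y to its left, z up.
- selector_grip (a point): middle of the flat black paddle handle: 14 mm thick along the pivot axis, 26 mm wide in the direction of swing, 44 mm long; 74 mm from the pivot along the lever (paddle from 52 to 96 mm; a 10 mm rod joins it to the box). The point turns with the lever; its z points along the lever outwards. It swings 1.2 rad, so a hard pinch drags on it.
- selector_lever (a joint): angle of the paddle lever in rad: 0 = upright = centre off; positive leans to the box's left (+y), negative right. End stops at -0.62 and +0.62 are the two feeds; it starts right, within 0.1 of the negative stop. Held by friction of 0.22 N m (about 3 N at the paddle), no spring or detent: it stays where it is left.
- ball_switch_pivot (a point): the other switch, not part of the job: smaller grey box 90 mm (x) x 92 mm (y), top at 66 mm, with a round ball on its lever. The point lies on its pivot, 60 mm above the bench, in the middle of the box; x to its back, y to its left.
- ball_switch_lever (a joint): angle of the ball switch's lever in rad (ball 28 mm in diameter, 72 mm from the pivot), starts leaning left at about +0.5; to be left as it is.
- stop_head (a point): centre of the mushroom stop's head: black, round, 40 mm diameter, 21 mm thick, slightly domed (crown 11 mm out from the point, underside 10.5 mm in). It stands on a grey housing 76 mm square whose face is tilted 35 degrees from level to the station's front. z here is the head's outward axis. Head up, the point is 23 mm off the face; pressed, 15 mm. It moves and turns with the head.
- stop_button (a joint): how far the stop is pressed, in m: 0 = up, 0.008 = fully down. About 9 N along its axis pushes it down; it then stays down.
- stop_knob (a joint): how far the stop's head is turned, rad, clockwise as seen looking at the head: 0 at the start, stop at 0.9. Turning lifts a pressed head evenly by a cam: at 0.9 it is fully up (8 mm along its axis higher) and stays so. Let the grip rise with it. Needs under 0.15 N m. Pressing it again turns it back.
- tube_a_mid (a point): loose black torch body, a round tube 64 mm in diameter and 148 mm tall with a small wire loop on top, standing on end close beside the stop station (on its right). The point is in its middle, 70 mm above the bench; z points up when it stands as found (a bystander).
- tube_b_mid (a point): loose black torch body like tube_a (64 mm tube, 148 mm tall), standing on end close behind the paddle selector. The point is in its middle, 70 mm above the bench; z points up when it stands as found (a bystander).
- head_a_mid (a point): loose black open torch head, 40 mm diameter, 53 mm tall, standing close beside the stop station (on its left). The point is in its middle, 26 mm above the bench; z points up when it stands as found (a bystander).
- head_b_mid (a point): loose black open torch head, 42 mm diameter, 52 mm tall, standing close behind the ball switch. The point is in its middle, 26 mm above the bench; z points up when it stands as found (a bystander).
- roll_mid (a point): loose roll of brown tape lying flat, 64 mm diameter, 24 mm thick, in front of the paddle selector. The point is in its middle, 12 mm above the bench; z points up when it stands as found (a bystander).
- flange_mid (a point): loose white flange with a threaded stem, 48 mm foot, 41 mm tall, standing in front of the ball switch. The point is in its middle, 20 mm above the bench; z points up when it stands as found (a bystander).
- pack_mid (a point): loose blue battery pack, 50x62x84 mm, standing behind the stop station. The point is in its middle, 40 mm above the bench; z points up when it stands as found (a bystander).

How it is judged:
By the outcome, as a careful person would: the job done as asked, in the order asked, and still so for the second after the job is handed in, with the robot touching nothing.
It also fails if it takes over 72 s, if anything falls off the work surface, if the arm or the gripper's body presses on something with over 40 N, if the wrist force passes 120 N, or if a joint passes its speed limit or range.

## Working session

There is one attempt and no reset: what is moved stays moved. The work goes in short steps, Python scripts to look and compute and a tool call to move; the robot and the scene stay as the last step left them, time stands still between calls to the robot, and variables do not carry over. Pictures are saved under pics/ and viewed, at most 12 in all, crops included, and the job is handed in when it is done.

Besides the shell and the picture viewer there is one more tool, called as name([rows], argument=value, ...), one row to a line, values as JSON. step_arm: Moves the arm, as the interface text tells. Its arguments: {"type":"object","properties":{"plan":{"type":"array"}},"required":["plan"]}

```bash
mkdir -p pics; python3 - <<'E'
from cell import env
import cv2,numpy as np
s=env.state();print({k:np.round(v,3).tolist() for k,v in s.items()})
for n in("top","side"):
    im=env.read_camera(n);cv2.imwrite(f"pics/{n}0.png",im);cv2.imwrite(f"pics/{n}0b.png",cv2.resize(im,(800,600),interpolation=cv2.INTER_CUBIC))
    c=env.get_calibration(n);print(n,np.round(c["K"],1).tolist(),np.round(c["extrinsics"],3).tolist(),c.keys())
E
```

```text
{'t': 0.0, 'joints': [-1.335, 0.492, 1.559, -0.0, 1.092, -0.106], 'qvel': [0.0, -0.001, -0.002, -0.002, -0.0, -0.0], 'tau': [-0.002, -61.266, -25.818, 0.069, 0.048, -0.0], 'eef_pos': [209.449, -588.61, 214.051], 'tcp_rot': [-3.14, -0.0, 0.342], 'ft_force': [0.373, 0.199, -0.059], 'moment': [0.031, 0.032, 0.028], 'grip_force': 0.0, 'opening': 1.001}
top [[428.9, 0.0, 250.9], [0.0, 428.9, 193.1], [0.0, 0.0, 1.0]] [[-0.01, -1.0, 0.01, -22.886], [0.991, -0.008, 0.137, -519.312], [-0.137, 0.011, 0.991, -1609.799], [0.0, 0.0, 0.0, 1.0]] dict_keys(['K', 'extrinsics'])
side [[450.2, 0.0, 245.6], [0.0, 450.2, 191.2], [0.0, 0.0, 1.0]] [[-0.872, -0.49, 0.023, 438.674], [0.329, -0.55, 0.768, -252.002], [-0.363, 0.677, 0.64, -1217.019], [0.0, 0.0, 0.0, 1.0]] dict_keys(['K', 'extrinsics'])
```

View pics/top0b.png

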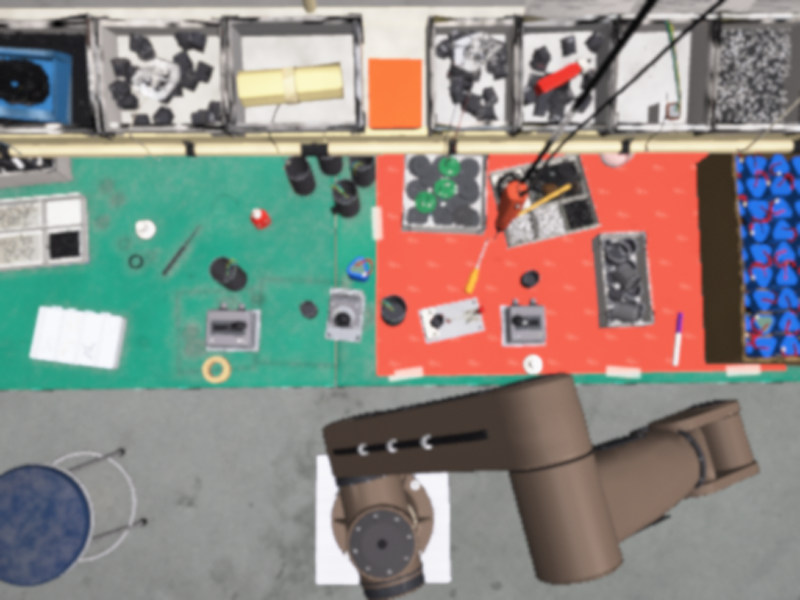

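View pics/side0b.png

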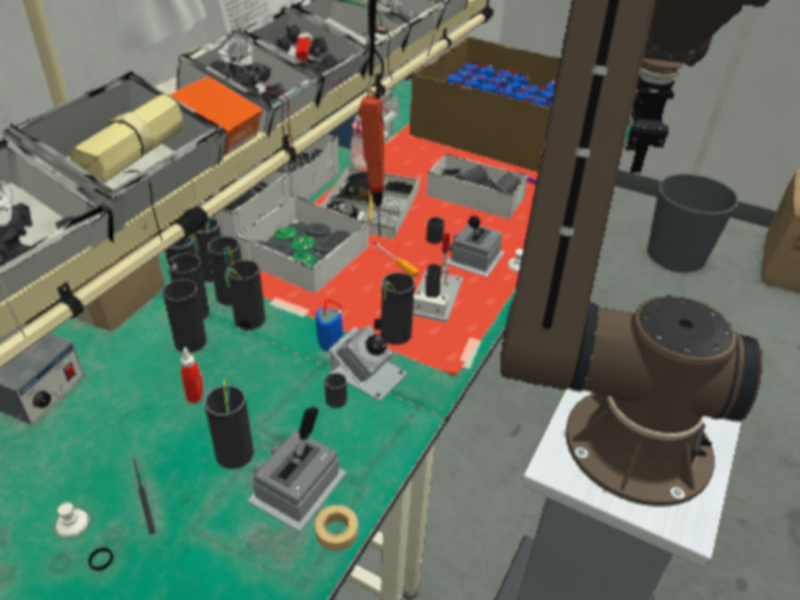

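Top view (800 px scale): paddle selector at (232,328), stop station at (345,315) and ball switch at (524,323). The side view shows the paddle at (308,420) and the stop head at (376,343). Next I'll zoom in on these.

```bash
cat > h.py <<'E'
from cell import env
import cv2,numpy as np
def cal(n):
    c=env.get_calibration(n);return np.array(c["K"]),np.array(c["extrinsics"])
def ray(n,u,v):
    K,E=cal(n);d=np.linalg.inv(K)@[u,v,1];d=E[:3,:3].T@(d*[1,-1,-1])
    return -E[:3,:3].T@E[:3,3],d/np.linalg.norm(d)
def plane(n,u,v,z):
    o,d=ray(n,u,v);return o+d*(z-o[2])/d[2]
def tri(a,b):
    (o1,d1),(o2,d2)=ray("top",*a),ray("side",*b)
    t=np.linalg.lstsq(np.c_[d1,-d2],o2-o1,rcond=None)[0]
    p,q=o1+t[0]*d1,o2+t[1]*d2;return (p+q)/2,np.linalg.norm(p-q)
def proj(n,P):
    K,E=cal(n);p=K@((E[:3,:3]@P+E[:3,3])*[1,-1,-1]);return p[:2]/p[2]
def crop(im,u0,v0,w,h,s):
    return cv2.resize(im[v0:v0+h,u0:u0+w],None,fx=s,fy=s,interpolation=cv2.INTER_CUBIC)
E
python3 - <<'E'
from h import *
t=cv2.imread("pics/top0.png");s=cv2.imread("pics/side0.png")
a=crop(t,122,178,80,60,5);b=crop(t,190,165,80,60,5)
c=crop(s,155,250,80,60,5);d=crop(s,200,195,80,60,5)
cv2.imwrite("pics/m1.png",np.vstack([np.hstack([a,b]),np.hstack([c,d])]))
E
```

```text
(no output)
```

View pics/m1.png

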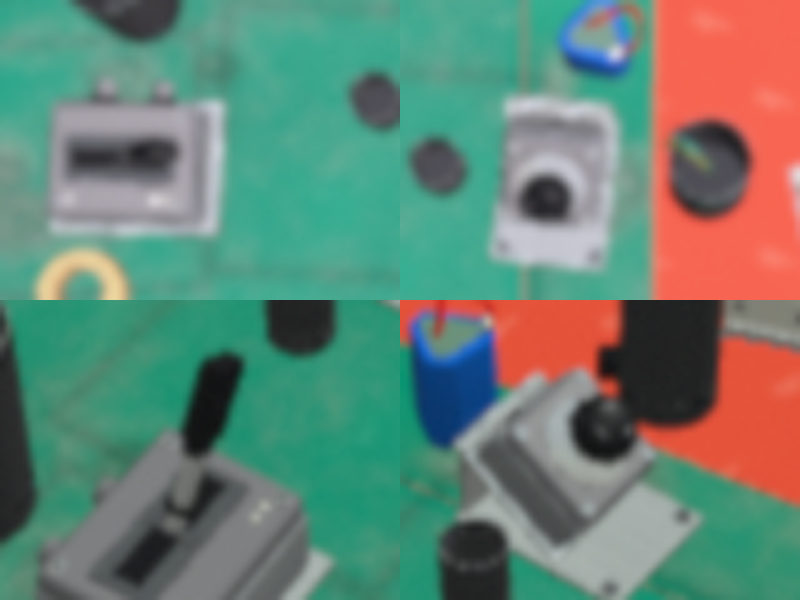

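Top crop: selector box top face spans x 52–196, y 103–222, with the paddle at (155,150). The stop head is at (147,197) in its own crop. Side crop: paddle middle (212,104), head (205,120). Triangulating these.

```bash
cat > m.py <<'E'
from h import *
def N(u0,v0,x,y): return (u0+(x+.5)/5-.5, v0+(y+.5)/5-.5)
np.set_printoptions(suppress=True,precision=1)
A=lambda x,y:N(122,178,x,y);B=lambda x,y:N(190,165,x,y);C=lambda x,y:N(155,250,x,y);D=lambda x,y:N(200,195,x,y)
c=[plane("top",*A(*p),66) for p in [(52,103),(194,103),(197,222),(52,222)]]
print("box",np.array(c),np.mean(c,0))
print("paddle mid",tri(A(156,150),C(212,104)))
print("paddle tip",tri(A(168,150),C(228,58)))
print("head",tri(B(147,197),D(205,120)))
print("plate",np.array([plane("top",*B(*p),2) for p in [(105,98),(216,110),(208,270),(90,262)]]))
print("tubeA top",plane("top",*B(313,160),148),"headA",plane("top",*B(38,160),53),"roll",plane("top",*A(82,290),24),"tubeB top",plane("top",*A(110,-20),148))
t=cv2.imread("pics/top0.png");s=cv2.imread("pics/side0.png")
for n,im,(u0,v0,w,h) in(("top",t,(190,165,60,60)),("side",s,(230,205,30,28))):
    g=im[v0:v0+h,u0:u0+w].max(2);m=(g<75).astype(np.uint8)
    k,l,st,ce=cv2.connectedComponentsWithStats(m)
    for i in range(1,k):
        if st[i,4]>25: print(n,st[i]+[u0,v0,0,0,0],ce[i]+[u0,v0])
E
python3 m.py
```

```text
box [[499.4 418.6  66. ]
 [498.5 312.3  66. ]
 [409.1 308.4  66. ]
 [410.1 416.1  66. ]] [454.3 363.8  66. ]
paddle mid (array([457.1, 328.2, 119. ]), np.float64(1.1955519927596743))
paddle tip (array([455.1, 315.1, 140.4]), np.float64(0.4723153333472675))
head (array([471.4,  90.8,  90.9]), np.float64(0.9415771751956369))
plate [[560.3 129.7   2. ]
 [550.1  42.6   2. ]
 [424.4  49.4   2. ]
 [431.5 140.9   2. ]]
tubeA top [490.9 -31.  148. ] headA [505. 176.  53.] roll [361.2 403.1  24. ] tubeB top [577.5 357.6 148. ]
top [215 201   8   7  49] [218.6 204.3]
side [234 205  26  22 359] [247.4 214.2]
```

step_arm([
  [[295, -170, -10, 24.5, -1], [295, -170, -10, 24.5, -1], [295, -170, -10, 24.5, -1], [295, -170, -10, 24.5, -1], [295, -170, -10, 24.5, -1], [295, -170, -10, 24.5, -1], [295, -170, -10, 24.5, -1], [295, -170, -10, 24.5, -1]],
])

```text
t: 0.77
eef_pos: [425.5, -334.8, 224.3]
tcp_rot: [-3.141, 0.0, -0.086]
ft_force: [0.5, -1.4, 0.5]
opening: 0.501
grip_force: 0.0
```

step_arm([
  [[-20, -300, 0, 0, -1], [-20, -300, 0, 0, -1], [-20, -300, 0, 0, -1], [-20, -300, 0, 0, -1], [-20, -300, 0, 0, -1], [-20, -300, 0, 0, -1], [-20, -300, 0, 0, -1], [-20, -300, 0, 0, -1]],
])

```text
t: 1.43
eef_pos: [429.5, -31.7, 224.4]
tcp_rot: [-3.141, 0.001, -0.083]
ft_force: [0.4, -0.8, -0.4]
opening: 0.004
grip_force: 0.0
```

step_arm([
  [[11.5, -122, 50, 0, -1], [11.5, -122, 50, 0, -1], [11.5, -122, 50, 0, -1], [11.5, -122, 90, 0, -1], [11.5, -122, 90, 0, -1], [11.5, -122, 90, 0, -1], [11.5, -122, 90, 0, -1]],
])

```text
t: 2.02
eef_pos: [452.6, 83.7, 135.3]
tcp_rot: [3.141, 0.0, -0.086]
ft_force: [-0.2, 0.4, 0.3]
opening: 0.008
grip_force: 0.0
```

```bash
python3 - <<'E'
from h import *
t=env.read_camera("top");s=env.read_camera("side")
print(env.state()["eef_pos"],proj("side",env.state()["eef_pos"]))
a=crop(t,180,165,80,90,5);d=crop(s,190,165,80,90,5)
cv2.imwrite("pics/m2.png",np.hstack([a,d]))
E
```

```text
[453.07903514  83.46018367 136.03158227] [247.80344431 207.35970831]
```

View pics/m2.png

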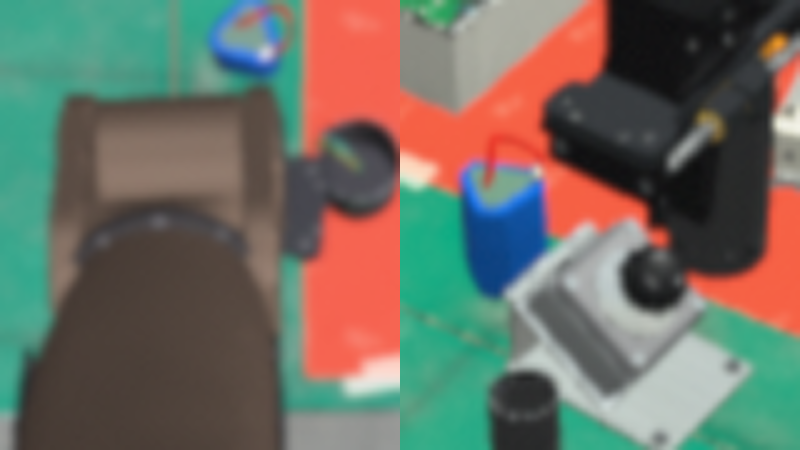

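step_arm([
  [[2, -7.5, 15, 0, -1], [2, -7.5, 15, 0, -1], [2, -7.5, 15, 0, -1], [2, -7.5, 15, 0, -1]],
])

```text
t: 2.45
eef_pos: [455.2, 91.2, 120.4]
tcp_rot: [-3.142, -0.001, -0.086]
ft_force: [-0.0, -0.1, 0.2]
opening: 0.006
grip_force: 0.0
```

step_arm([
  [[-1, 0, 16, 0, -1], [-1, 0, 16, 0, -1], [0.5, 0, 18, 0, -1], [0.5, 0, 18, 0, -1], [0.5, 0, 18, 0, -1]],
])

```text
t: 2.87
eef_pos: [455.8, 91.7, 101.9]
tcp_rot: [3.142, -0.001, -0.086]
ft_force: [0.0, -0.1, -0.1]
opening: 0.004
grip_force: 0.0
```

step_arm([
  [[1.7, 0, 2.5, 0, -1], [1.7, 0, 2.5, 0, -1], [3.4, 0, 5, 0, -1], [3.4, 0, 5, 0, -1], [3.4, 0, 5, 0, -1]],
])

```text
t: 3.28
eef_pos: [458.9, 91.5, 96.4]
tcp_rot: [3.141, -0.0, -0.086]
ft_force: [-1.5, 0.0, 4.7]
opening: 0.008
grip_force: 2.1
```

step_arm([
  [[1.5, 0, 2, 0, -1], [1.5, 0, 2, 0, -1], [3, 0, 4, 0, -1], [3, 0, 4, 0, -1], [3, 0, 4, 0, -1]],
])

```text
t: 3.7
eef_pos: [461.8, 91.2, 92.4]
tcp_rot: [3.141, 0.0, -0.086]
ft_force: [-1.6, -0.6, 5.1]
opening: 0.004
grip_force: 2.7
```

step_arm([
  [[1.2, 0, 1.6, 0, -1], [1.2, 0, 1.6, 0, -1], [2.4, 0, 3.2, 0, -1], [2.4, 0, 3.2, 0, -1]],
])

```text
t: 4.03
eef_pos: [463.4, 91.1, 89.8]
tcp_rot: [3.141, 0.002, -0.086]
ft_force: [-9.3, -0.6, 20.2]
opening: 0.006
grip_force: 11.5
```

step_arm([
  [[0.6, 0, 1, 0, -1], [0.6, 0, 1, 0, -1], [0.6, 0, 1, 0, -1]],
])

```text
t: 4.28
eef_pos: [463.6, 91.1, 89.5]
tcp_rot: [3.141, 0.002, -0.086]
ft_force: [-14.7, -0.5, 32.3]
opening: 0.005
grip_force: 17.3
```

step_arm([
  [[-8, 0, -15, 0, -1], [-8, 0, -70, 0, -1], [-8, 0, -70, 0, -1], [-23, -100, -70, -5.5, -1], [-23, -178, -70, -5.5, -1], [-23, -178, -70, -5.5, -1], [-23, -178, -70, -5.5, -1], [-23, -178, -70, -5.5, -1]],
])

```text
t: 4.95
eef_pos: [457.1, 274.7, 158.1]
tcp_rot: [-3.141, -0.001, 0.013]
ft_force: [-0.0, -0.4, 0.7]
opening: 0.006
grip_force: 0.0
```

```bash
python3 - <<'E'
from h import *
t=env.read_camera("top");s=env.read_camera("side")
print(env.state()["eef_pos"],env.state()["tcp_rot"])
d=crop(s,200,195,80,60,5);c=crop(s,155,230,80,60,5)
cv2.imwrite("pics/m3.png",np.hstack([c,d]));cv2.imwrite("pics/side1.png",s)
E
```

```text
[456.84670822 272.27392659 157.69908888] [3.14150417e+00 1.18831300e-04 1.36290093e-02]
```

View pics/m3.png

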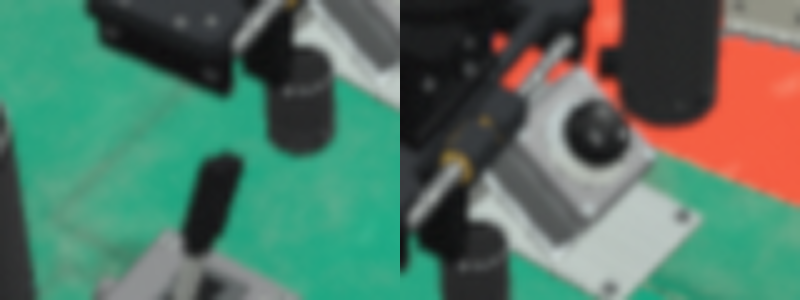

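step_arm([
  [[-1, 0, 40, 0, -1], [-1, 0, 40, 0, -1], [-1, -12, 40, 0, -1], [-1, -24, 40, 0, -1], [-1, -36, 40, 0, -1], [-1, -48, 40, 0, -1], [-1, -54, 40, 0, -1], [-1, -54, 40, 0, -1]],
])

```text
t: 5.72
eef_pos: [456.1, 325.8, 119.5]
tcp_rot: [-3.14, -0.002, 0.011]
ft_force: [-0.3, -0.5, 0.4]
opening: 0.003
grip_force: 0.0
```

step_arm([
  [[0, -5, 1, 0, -1], [0, -10, 1, 0, -1], [0, -10, 1, 0, -1], [0, -10, 1, 0, -1]],
])

```text
t: 6.05
eef_pos: [455.5, 334.5, 117.0]
tcp_rot: [-3.141, 0.0, 0.01]
ft_force: [0.4, 0.3, -0.0]
opening: 0.007
grip_force: 0.0
```

```bash
python3 - <<'E'
from h import *
t=env.read_camera("top");s=env.read_camera("side")
P=np.array(env.state()["eef_pos"]);print(P)
pv=np.array([454.5,363.5,60])
for th in(-.2,-.1,0,.1):
  print(th,[(np.round((proj("side",pv+[0,L*np.sin(th),L*np.cos(th)])-[145,230])*6,0)).tolist() for L in(0,52,74,96)])
print((proj("side",P)-[145,230])*6)
cv2.imwrite("pics/m4.png",crop(s,145,230,90,95,6));cv2.imwrite("pics/side2.png",s)
E
```

```text
[455.45086961 334.24219583 116.95263259]
-0.2 [[274.0, 398.0], [282.0, 300.0], [285.0, 257.0], [288.0, 214.0]]
-0.1 [[274.0, 398.0], [274.0, 308.0], [274.0, 268.0], [274.0, 227.0]]
0 [[274.0, 398.0], [266.0, 316.0], [263.0, 280.0], [260.0, 243.0]]
0.1 [[274.0, 398.0], [259.0, 326.0], [252.0, 294.0], [245.0, 261.0]]
[305.735519   257.19617777]
```

View pics/m4.png

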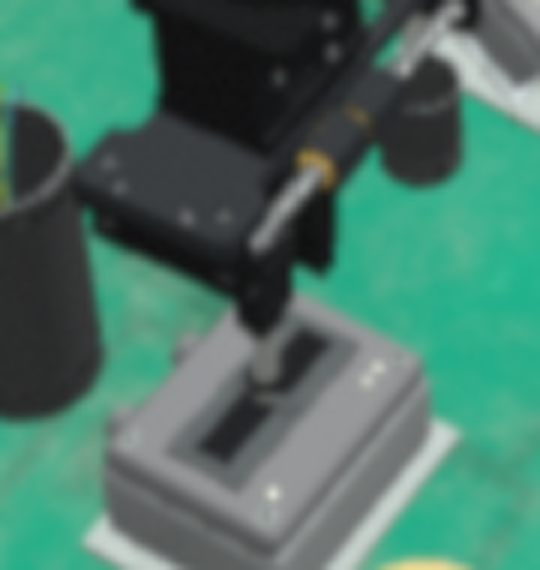

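The paddle's lower end is at about (262,328), near upright. I'll back off and measure it unobstructed.

step_arm([
  [[0, 40, 0, 0, -1], [0, 80, 0, 0, -1], [0, 120, -40, 0, -1], [0, 160, -40, 0, -1], [0, 200, -40, 0, -1], [0, 200, -40, 0, -1], [0, 200, -40, 0, -1]],
])

```text
t: 6.73
eef_pos: [457.7, 132.1, 157.5]
tcp_rot: [-3.142, -0.001, 0.006]
ft_force: [-0.1, -0.2, -0.2]
opening: 0.003
grip_force: 0.0
```

```bash
python3 - <<'E'
from h import *
t=env.read_camera("top");s=env.read_camera("side")
P=np.array(env.state()["eef_pos"]);print(P)
pv=np.array([454.5,363.5,60])
for th in(-.1,0,.1):
  print(th,[(np.round((proj("side",pv+[0,L*np.sin(th),L*np.cos(th)])-[165,245])*8,0)).tolist() for L in(0,52,96)],[(np.round((proj("top",pv+[0,L*np.sin(th),L*np.cos(th)])-[122,178])*8+[400,0],0)).tolist() for L in(0,52,96)])
cv2.imwrite("pics/m5.png",np.hstack([crop(s,165,245,50,70,8),crop(t,122,178,50,70,8)]));cv2.imwrite("pics/side3.png",s);cv2.imwrite("pics/top3.png",t)
E
```

```text
[457.69839715 134.44216226 157.09876716]
-0.1 [[205.0, 411.0], [205.0, 290.0], [206.0, 183.0]] [[599.0, 257.0], [584.0, 246.0], [570.0, 236.0]]
0 [[205.0, 411.0], [195.0, 302.0], [187.0, 204.0]] [[599.0, 257.0], [572.0, 246.0], [548.0, 236.0]]
0.1 [[205.0, 411.0], [185.0, 314.0], [167.0, 228.0]] [[599.0, 257.0], [561.0, 246.0], [527.0, 236.0]]
```

View pics/m5.png

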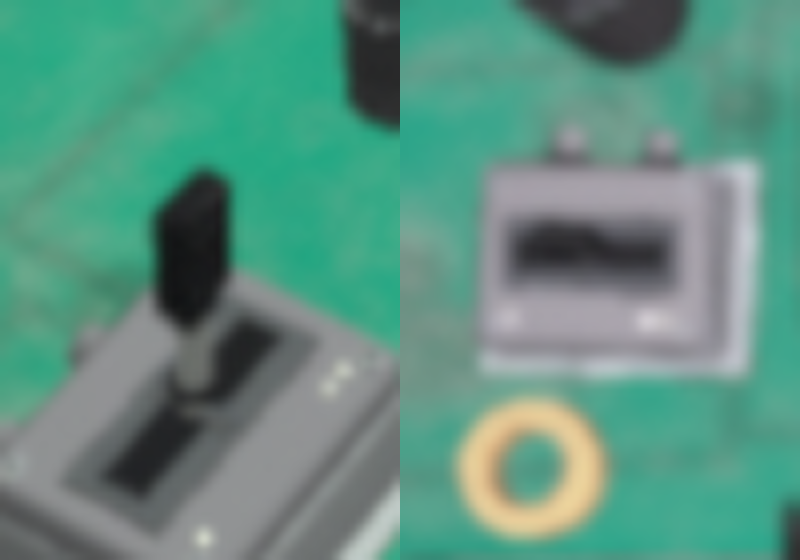

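```bash
python3 - <<'E'
from h import *
np.set_printoptions(suppress=True,precision=2)
s=cv2.imread("pics/side3.png");t=cv2.imread("pics/top3.png")
T=lambda x,y:((x-400+.5)/8-.5+122,(y+.5)/8-.5+178)
print("plate mid y",[plane("top",*T(x,y),5)[1] for x,y in((480,370),(752,378))],"slot",[plane("top",*T(x,248),64)[1] for x in(505,678)],"box",[plane("top",*T(x,250),66)[1] for x in(482,712)])
# edges of the paddle, half-level crossings of green channel per row
g=s[:,:,1].astype(float);E=[]
for v in range(270,284):
    r=g[v,178:202];d=np.diff(r);i=int(np.argmin(r));
    lo=r.min()
    def cross(idx):
        for a,b in zip(idx[:-1],idx[1:]):
            h=(lo+105)/2
            if r[a]<h<=r[b]: return 178+a+(b-a)*(h-r[a])/(r[b]-r[a])
        return np.nan
    E.append((v,cross(range(i,-1,-1)),cross(range(i,24))))
E=np.array(E);print(E)
for th in(-.15,-.1,-.05,0,.05):
    p=[proj("side",np.array([454.5,365,60])+[0,L*np.sin(th),L*np.cos(th)]) for L in(60,74,90)]
    print(th,"slope du/dv",(p[2]-p[0])[0]/(p[2]-p[0])[1],p[1])
E
```

```text
plate mid y [np.float64(433.80383308947506), np.float64(302.7297928532999)] slot [np.float64(407.9870383921827), np.float64(327.2430438053689)] box [np.float64(418.1547116638348), np.float64(310.9464450120036)]
[[270.   185.78 192.74]
 [271.   184.88 192.7 ]
 [272.   184.42 192.68]
 [273.   184.34 192.67]
 [274.   184.35 192.63]
 [275.   184.45 192.64]
 [276.   184.52 192.66]
 [277.   184.55 192.67]
 [278.   184.5  192.7 ]
 [279.   184.39 192.62]
 [280.   184.34 192.23]
 [281.   184.3  191.79]
 [282.   184.46 191.55]
 [283.   184.74 191.21]]
-0.15 slope du/dv -0.0422728753244726 [191.23 274.17]
-0.1 slope du/dv -0.002240810968792405 [190.32 275.09]
-0.05 slope du/dv 0.041735325971841646 [189.41 276.08]
0 slope du/dv 0.09052498259114965 [188.5  277.13]
0.05 slope du/dv 0.14525347454980114 [187.59 278.24]
```

step_arm([
  [[-1, -20, -40, 0, 1], [-1, -60, -50, 0, 1], [-1, -100, -50, 0, 1], [-1, -140, -50, 0, 1], [-1, -180, -50, 0, 1], [-1, -220, -50, 0, 1], [-1, -233, -50, 0, 1], [-1, -233, -50, 0, 1]],
])

```text
t: 7.5
eef_pos: [452.8, 371.4, 206.2]
tcp_rot: [3.142, 0.001, 0.015]
ft_force: [-0.0, -0.2, -0.2]
opening: 0.507
grip_force: 0.0
```

step_arm([
  [[0, 0, 0, 0, 1], [0, 0, 0, 0, 1], [0, 0, 0, 0, 1], [0, 0, 0, 0, 1], [0, 0, 0, 0, 1], [0, 0, 0, 0, 1], [0, 0, 0, 0, 1]],
])

```text
t: 8.08
eef_pos: [454.4, 366.9, 207.3]
tcp_rot: [-3.142, -0.0, 0.01]
ft_force: [0.8, 1.1, 0.0]
opening: 0.978
grip_force: 0.0
```

step_arm([
  [[1, 0, 40, 0, 1], [1, 0, 80, 0, 1], [1, 0, 91, 0, 1], [1, 0, 91, 0, 1], [1, 0, 91, 0, 0.2], [1, 0, 91, 0, -0.1], [1, 0, 91, 0, -0.2], [1, 0, 91, 0, -0.2]],
])

```text
t: 8.75
eef_pos: [455.8, 367.6, 117.7]
tcp_rot: [-3.14, -0.002, 0.01]
ft_force: [-0.0, -0.2, -0.1]
opening: 0.775
grip_force: 0.0
```

step_arm([
  [[0, 0, 0, 0, -0.35], [0, 0, 0, 0, -0.35], [0, 0, 0, 0, -0.4], [0, 0, 0, 0, -0.4], [0, 0, 0, 0, -0.44], [0, 0, 0, 0, -0.44]],
])

```text
t: 9.25
eef_pos: [455.2, 367.0, 116.2]
tcp_rot: [3.141, -0.0, 0.01]
ft_force: [0.3, -2.6, 2.9]
opening: 0.355
grip_force: 1.4
```

step_arm([
  [[0, 0, 0, 0, -0.44], [0, 0, 0, 0, -0.44], [0, 0, 0, 0, -0.44], [0, 0, 0, 0, -0.44]],
])

```text
t: 9.58
eef_pos: [455.3, 367.1, 116.3]
tcp_rot: [3.141, -0.0, 0.01]
ft_force: [1.4, -5.3, 3.6]
opening: 0.279
grip_force: 2.4
```

step_arm([
  [[0, 0, 0, 0, -0.1], [0, 0, 0, 0, -0.1], [0, 0, 0, 0, -0.1], [0, 0, 0, 0, -0.1], [0, 0, 0, 0, -0.1], [0, 0, 0, 0, -0.1], [0, 0, 0, 0, -0.1], [0, 0, 0, 0, -0.1]],
])

```text
t: 10.25
eef_pos: [455.2, 367.3, 116.1]
tcp_rot: [3.142, -0.0, 0.01]
ft_force: [-0.3, 0.3, -0.4]
opening: 0.448
grip_force: 0.0
```

step_arm([
  [[0, 0, 0, 0, -0.1], [0, 0, 0, 0, -0.1], [0, 0, 0, 0, -0.1], [0, 0, 0, 0, -0.1], [0, 0, 0, 0, -0.1], [0, 0, 0, 0, -0.1], [0, 0, 0, 0, -0.1], [0, 0, 0, 0, -0.1]],
])

```text
t: 10.92
eef_pos: [455.2, 367.3, 116.1]
tcp_rot: [3.141, -0.0, 0.01]
ft_force: [-0.2, -0.0, 0.5]
opening: 0.449
grip_force: 0.0
```

step_arm([
  [[0, 0, 0, 0, -0.1], [0, 0, 0, 0, -0.1], [0, 0, 0, 0, -0.1], [0, 0, 0, 0, -0.1], [0, 0, 0, 0, -0.1], [0, 0, 0, 0, -0.1], [0, 0, 0, 0, -0.1], [0, 0, 0, 0, -0.1]],
])

```text
t: 11.58
eef_pos: [455.2, 367.3, 116.1]
tcp_rot: [3.141, -0.0, 0.01]
ft_force: [0.3, 0.2, 0.1]
opening: 0.452
grip_force: 0.0
```

step_arm([
  [[0, 0, 0, 0, -0.1], [0, 0, 0, 0, -0.1], [0, 0, 0, 0, -0.1], [0, 0, 0, 0, -0.1], [0, 0, 0, 0, -0.1], [0, 0, 0, 0, -0.1], [0, 0, 0, 0, -0.1], [0, 0, 0, 0, -0.1]],
])

```text
t: 12.25
eef_pos: [455.2, 367.3, 116.1]
tcp_rot: [3.141, -0.0, 0.01]
ft_force: [0.4, 0.7, 0.4]
opening: 0.45
grip_force: 0.0
```

```bash
python3 - <<'E'
from h import *
s=env.read_camera("side");print(env.state()["eef_pos"],env.state()["opening"])
cv2.imwrite("pics/m6.png",crop(s,145,230,90,95,6))
E
```

```text
[455.20997299 367.27070003 116.12872206] 0.4453756231294341
```

View pics/m6.png

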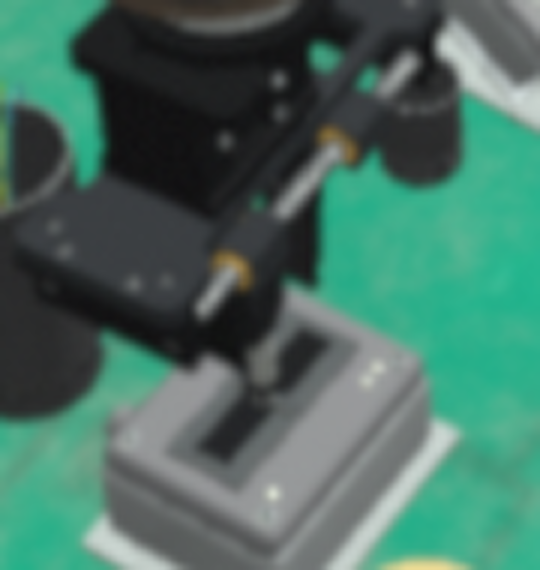

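step_arm([
  [[0, 0, 0, 0, 1], [0, 0, 0, 0, 1], [0, 0, 0, 0, 1], [0, 0, 0, 0, 1], [0, 0, 0, 0, 1], [0, -10, 0, 0, 1], [0, -20, 0, 0, 1], [0, -30, 0, 0, 1]],
])

```text
t: 12.97
eef_pos: [455.0, 398.5, 116.2]
tcp_rot: [-3.141, -0.0, 0.01]
ft_force: [1.2, 1.0, -0.4]
opening: 0.949
grip_force: 0.0
```

step_arm([
  [[0, -7, 0, 0, 1], [0, -14, 0, 0, 1], [0, -21, 0, 0, 1], [0, -26, 0, 0, 1], [0, -31, 0, 0, 1], [0, -34, 0, 0, 1], [0, -34, 0, 0, 1], [0, -34, 0, 0, 1]],
])

```text
t: 13.63
eef_pos: [454.4, 431.7, 116.0]
tcp_rot: [-3.141, 0.0, 0.01]
ft_force: [-0.1, -0.2, -0.2]
opening: 1.001
grip_force: 0.0
```

step_arm([
  [[0, -2, 0, 0, 1], [0, -4, 0, 0, 1], [0, -5, 0, 0, 1], [0, -5, 0, 0, 1]],
])

```text
t: 13.97
eef_pos: [454.5, 436.3, 116.1]
tcp_rot: [3.141, 0.0, 0.01]
ft_force: [-0.4, -2.3, -0.8]
opening: 1.002
grip_force: 1.2
```

step_arm([
  [[0, -1, 0, 0, 1], [0, -2, 0, 0, 1], [0, -2, 0, 0, 1]],
])

```text
t: 14.22
eef_pos: [454.5, 438.0, 116.1]
tcp_rot: [3.141, 0.0, 0.01]
ft_force: [1.0, -5.0, 0.2]
opening: 0.999
grip_force: 2.2
```

step_arm([
  [[0, -1, 0, 0, 1], [0, -2, 0, 0, 1], [0, -2, 0, 0, 1]],
])

```text
t: 14.47
eef_pos: [454.3, 438.4, 115.7]
tcp_rot: [3.138, 0.001, 0.011]
ft_force: [0.9, -14.6, 1.9]
opening: 0.997
grip_force: 6.3
```

step_arm([
  [[0, -1, 0, 0, 1], [0, -1.5, 0, 0, 1], [0, -1.5, 0, 0, 1]],
])

```text
t: 14.72
eef_pos: [454.3, 438.7, 115.6]
tcp_rot: [3.135, 0.002, 0.011]
ft_force: [1.9, -21.7, 2.5]
opening: 1.001
grip_force: 9.4
```

step_arm([
  [[0, 15, 0, 0, 1], [0, 15, -40, 0, 1], [0, 15, -80, 0, 1], [0, 15, -90, 0, 1], [0, 45, -90, 0, 1], [0, 75, -90, 0, 1], [0, 75, -90, 0, 1], [0, 75, -90, 0, 1]],
])

```text
t: 15.38
eef_pos: [455.6, 366.4, 206.7]
tcp_rot: [-3.14, -0.001, 0.009]
ft_force: [0.4, 0.1, 0.5]
opening: 0.999
grip_force: 0.0
```

```bash
python3 - <<'E'
from h import *
np.set_printoptions(suppress=True,precision=2)
t=env.read_camera("top");s=env.read_camera("side");cv2.imwrite("pics/top4.png",t);cv2.imwrite("pics/side4.png",s)
print(env.state()["eef_pos"])
def blob(im,u,v,r,th=85):
    m=(im.max(2)<th).astype(np.uint8);k,l,st,ce=cv2.connectedComponentsWithStats(m)
    j=[i for i in range(1,k) if np.hypot(*(ce[i]-[u,v]))<r and st[i,4]>15]
    return [(st[i].tolist(),ce[i]) for i in j]
t0=cv2.imread("pics/top0.png");s0=cv2.imread("pics/side0.png")
for th in(85,100):
  print(th,"top0",blob(t0,219,204,6,th),"top4",blob(t,219,204,6,th));print("side0",blob(s0,240.6,218.6,6,th),"side4",blob(s,239,221,6,th))
P=np.array([471.4,90.8,90.9]);ax=np.array([-.571,.049,.819])
for q in(P,P-8*ax): print(proj("top",q),proj("side",q))
cv2.imwrite("pics/m7.png",np.vstack([np.hstack([crop(s,200,195,80,60,5),crop(t,190,165,80,60,5)]),np.hstack([crop(s,145,245,80,60,5),crop(t,122,178,80,60,5)])]))
E
```

```text
[455.51 367.53 206.32]
85 top0 [([214, 201, 9, 8, 58], array([218.53, 204.45]))] top4 [([215, 200, 9, 8, 59], array([218.93, 203.47]))]
side0 [] side4 [([233, 215, 13, 13, 111], array([238.63, 221.59]))]
100 top0 [([214, 200, 10, 9, 68], array([218.66, 204.46]))] top4 [([215, 199, 9, 9, 67], array([218.88, 203.43]))]
side0 [] side4 []
[219.06 204.12] [240.44 218.56]
[219.28 203.09] [239.08 219.6 ]
```

View pics/m7.png

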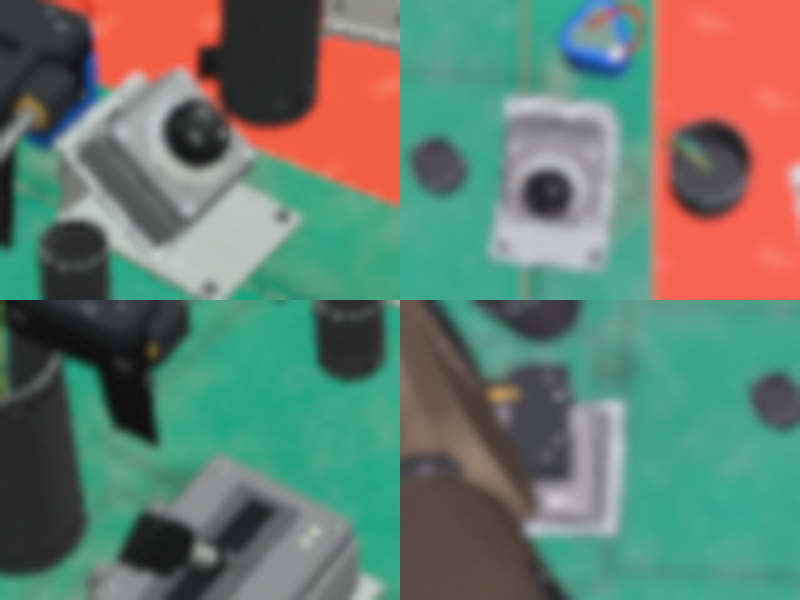

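Lever now lies at the left (+y) end; the head is pressed, at (197,132) in the side crop and at (218.9,203.5) full-frame in the top view.

```bash
python3 - <<'E'
from h import *
print(tri((218.9,203.45),(238.6,221.6)),tri((218.9,203.45),(239.0,221.0)))
E
```

```text
(array([475.77584588,  92.38204132,  78.13538866]), np.float64(0.9214220311017393)) (array([475.12546268,  92.07137275,  80.64799777]), np.float64(0.14108945086957694))
```

step_arm([
  [[14.7, 275, 0, -10.5, 1], [14.7, 275, 0, -10.5, 1], [14.7, 275, 0, -10.5, 1], [14.7, 275, 0, -10.5, 1], [14.7, 275, 0, -10.5, 1], [14.7, 275, 0, -10.5, 1], [14.7, 275, 0, -10.5, 1], [14.7, 275, 0, -10.5, 1]],
])

```text
t: 16.15
eef_pos: [473.6, 89.0, 206.1]
tcp_rot: [3.141, -0.001, 0.191]
ft_force: [0.3, 0.4, 0.4]
opening: 0.998
grip_force: 0.0
```

step_arm([
  [[0, 0, 60, 0, 1], [0, 0, 60, 0, 1], [0, 0, 100, 0, 1], [0, 0, 100, 0, 1], [0, 0, 100, 0, 1]],
])

```text
t: 16.57
eef_pos: [472.4, 92.8, 105.3]
tcp_rot: [-3.141, 0.004, 0.194]
ft_force: [0.8, -0.3, -0.0]
opening: 0.999
grip_force: 0.0
```

step_arm([
  [[0, 0, 15, 0, 1], [0, 0, 26, 0, 1], [0, 0, 26, 0, 1], [0, 0, 26, 0, 1]],
])

```text
t: 16.9
eef_pos: [473.4, 92.4, 81.6]
tcp_rot: [3.141, -0.001, 0.194]
ft_force: [0.7, 0.2, -0.4]
opening: 0.999
grip_force: 0.0
```

step_arm([
  [[0, 0, 0, 0, 0.2], [0, 0, 0, 0, 0.2], [0, 0, 0, 0, 0.2], [0, 0, 0, 0, 0.2], [0, 0, 0, 0, 0], [0, 0, 0, 0, 0], [0, 0, 0, 0, 0], [0, 0, 0, 0, 0]],
])

```text
t: 17.57
eef_pos: [472.7, 91.9, 80.1]
tcp_rot: [3.142, 0.0, 0.193]
ft_force: [0.6, -0.2, -0.7]
opening: 0.518
grip_force: 0.0
```

step_arm([
  [[0, 0, 2, 0, 0], [0, 0, 2, 0, -0.3], [0, 0, 2, 0, -0.3], [0, 0, 2, 0, -0.3], [0, 0, 2, 0, -0.3], [0, 0, 2, 0, -0.3]],
])

```text
t: 18.07
eef_pos: [472.9, 90.3, 78.0]
tcp_rot: [3.139, 0.001, 0.194]
ft_force: [0.6, -17.6, -1.4]
opening: 0.4
grip_force: 29.3
```

step_arm([
  [[0, 1.5, 0, 0, -0.3], [0, 2.5, 0, 0, -0.3], [0, 2.5, 0, 0, -0.3]],
])

```text
t: 18.32
eef_pos: [472.9, 89.7, 78.0]
tcp_rot: [-3.141, 0.0, 0.193]
ft_force: [-0.5, 1.8, 0.1]
opening: 0.398
grip_force: 29.3
```

step_arm([
  [[-0.4, -0.1, -0.6, 4, -0.3], [-0.8, -0.2, -1.2, 8, -0.3], [-1.2, -0.3, -1.8, 12, -0.3], [-1.6, -0.5, -2.4, 16, -0.3], [-1.6, -0.5, -2.4, 16, -0.3]],
])

```text
t: 18.73
eef_pos: [470.5, 90.6, 80.6]
tcp_rot: [-3.141, 0.002, -0.09]
ft_force: [-5.0, 7.3, 5.4]
opening: 0.394
grip_force: 30.1
```

```bash
python3 -c "
from h import *
s=env.state();print(s['moment'],s['tcp_rot'],s['joints'])"
```

```text
[1.81431257 0.94382456 0.34373821] [-3.14107311e+00  1.90601606e-03 -8.95103303e-02] [5.17074040e-02 4.89559852e-01 2.04484293e+00 1.36813971e-03
 6.09004231e-01 1.71089167e+00]
```

step_arm([
  [[-0.4, -0.3, -0.6, 4, -0.3], [-0.8, -0.6, -1.2, 8, -0.3], [-1.2, -0.7, -1.8, 12, -0.3], [-1.6, -0.7, -2.4, 16, -0.3], [-1.8, -0.7, -2.7, 18, -0.3], [-1.8, -0.7, -2.7, 18, -0.3]],
])

```text
t: 19.23
eef_pos: [470.0, 91.6, 83.1]
tcp_rot: [-3.14, -0.0, -0.402]
ft_force: [1.1, 10.2, -2.8]
opening: 0.393
grip_force: 29.8
```

step_arm([
  [[0, 0, 0, 0, 0.2], [0, 0, 0, 0, 0.2], [0, 0, 0, 0, 0.2], [0.6, 1.4, -0.5, -7, 0.2], [0.6, 1.4, -0.5, -14, 0.2], [0.6, 1.4, -0.5, -21, 0.2], [0.6, 1.4, -0.5, -28, 0.2], [0.6, 1.4, -0.5, -34, 0.2]],
])

```text
t: 19.9
eef_pos: [469.8, 88.9, 83.8]
tcp_rot: [3.141, -0.0, 0.2]
ft_force: [-0.3, 0.1, 0.3]
opening: 0.599
grip_force: 0.0
```

step_arm([
  [[0, 0, 0, 0, 0.2], [0, 0, 0, 0, -0.3], [0, 0, 0, 0, -0.3], [0, 0, 0, 0, -0.3], [0, 0, 0, 0, -0.3], [0, 0, 0, 0, -0.3]],
])

```text
t: 20.4
eef_pos: [469.7, 89.3, 83.7]
tcp_rot: [-3.141, 0.0, 0.192]
ft_force: [0.1, 3.8, 0.7]
opening: 0.386
grip_force: 29.6
```

step_arm([
  [[-0.4, -0.2, -0.6, 4, -0.3], [-0.8, -0.4, -1.2, 8, -0.3], [-1.2, -0.6, -1.8, 12, -0.3], [-1.6, -0.7, -2.4, 16, -0.3], [-1.6, -0.7, -2.4, 16, -0.3]],
])

```text
t: 20.82
eef_pos: [468.0, 90.1, 86.6]
tcp_rot: [-3.141, -0.0, -0.092]
ft_force: [-5.8, 15.6, 20.0]
opening: 0.372
grip_force: 30.1
```

```bash
python3 -c "
from h import *
s=env.state();print(s['moment'],s['ft_force'])"
```

```text
[ 3.14287899  0.88411219 -0.04345366] [-5.84599912 15.57837777 20.03357717]
```

step_arm([
  [[0, 0, 0, 0, 0.5], [0, 0, 0, 0, 0.5], [0, 0, 0, 0, 0.5], [0, 0, -30, 0, 0.5], [0, 0, -70, 0, 0.5], [0, 0, -100, 0, 0.5], [0, 0, -100, 0, 0.5]],
])

```text
t: 21.4
eef_pos: [470.1, 89.4, 191.1]
tcp_rot: [-3.141, -0.008, -0.086]
ft_force: [0.0, -0.3, 0.4]
opening: 0.741
grip_force: 0.0
```

```bash
python3 - <<'E'
from h import *
s=env.read_camera("side");cv2.imwrite("pics/side5.png",s);print(env.state()["eef_pos"])
s4=cv2.imread("pics/side4.png");s0=cv2.imread("pics/side0.png")
cv2.imwrite("pics/m8.png",np.hstack([crop(x,222,200,40,50,6) for x in(s0,s4,s)]))
for n,x in(("0",s0),("4",s4),("5",s)):
  for th in(70,80,90):
    w=x[206:236,226:256].max(2);m=(w<th).astype(np.uint8);m=cv2.morphologyEx(m,cv2.MORPH_OPEN,np.ones((3,3),np.uint8))
    k,l,st,ce=cv2.connectedComponentsWithStats(m)
    print(n,th,[((st[i]+[226,206,0,0,0]).tolist(),np.round(ce[i]+[226,206],1).tolist()) for i in range(1,k)])
E
```

```text
[469.22938816  89.28002587 188.60035944]
0 70 [([235, 206, 21, 21, 279], [245.5, 215.1])]
0 80 [([235, 206, 21, 21, 293], [245.5, 215.3]), ([226, 234, 2, 2, 4], [226.5, 234.5])]
0 90 [([234, 206, 22, 21, 304], [245.2, 215.5]), ([226, 231, 5, 5, 23], [227.8, 233.0])]
4 70 [([241, 206, 15, 13, 155], [249.3, 211.3]), ([234, 216, 10, 12, 86], [238.4, 222.0])]
4 80 [([240, 206, 16, 14, 168], [249.1, 211.5]), ([233, 216, 12, 12, 100], [238.4, 222.0])]
4 90 [([240, 206, 16, 14, 170], [249.0, 211.5]), ([233, 216, 12, 12, 110], [238.6, 221.7])]
5 70 [([234, 206, 22, 21, 254], [245.6, 215.1])]
5 80 [([234, 206, 22, 22, 286], [245.3, 215.4])]
5 90 [([234, 206, 22, 22, 293], [245.1, 215.4])]
```

View pics/m8.png

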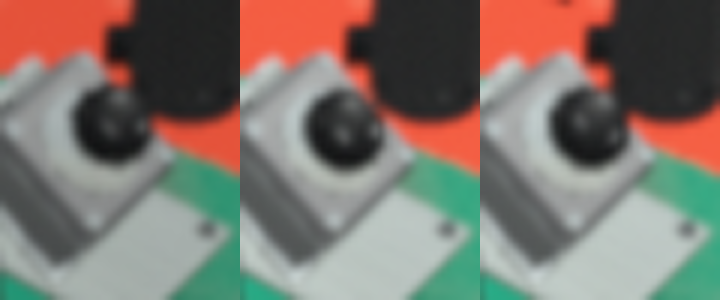

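```bash
cat > lift.py <<'E'
from h import *
def edges(im):
    g=im.max(2).astype(float)
    def cr(r,h=95):   # from inside (dark) outwards
        for a in range(len(r)-1):
            if r[a]<h<=r[a+1]: return a+(h-r[a])/(r[a+1]-r[a])
        return np.nan
    b=np.nanmean([222+cr(g[222:234,c]) for c in range(236,243)])
    l=np.nanmean([238-cr(g[r,238:226:-1]) for r in range(217,225)])
    return np.array([l,b])
e0,e4=[edges(cv2.imread(f"pics/side{i}.png")) for i in(0,4)]
def lift(im):
    e=edges(im);d=e0-e4;return e,8*((e-e4)@d)/(d@d)
E
python3 - <<'E'
from lift import *
print(e0,e4,lift(cv2.imread("pics/side5.png")),lift(cv2.imread("pics/side1.png")))
E
```

```text
[234.06263894 226.49866161] [233.03356441 227.46535459] (array([233.81209437, 226.91256473]), np.float64(5.359620103231137)) (array([233.03513709, 227.46802327]), np.float64(-0.003858110008414033))
```

step_arm([
  [[1.4, -0.8, 40, -7, 0.5], [1.4, -0.8, 75, -14, 0.5], [1.4, -0.8, 85, -16, 0.5], [1.4, -0.8, 95, -16, 0.5], [1.4, -0.8, 105, -16, 0.5], [1.4, -0.8, 109, -16, 0.5], [1.4, -0.8, 109, -16, 0.5], [1.4, -0.8, 109, -16, 0.5]],
])

```text
t: 22.12
eef_pos: [469.3, 90.0, 76.8]
tcp_rot: [-3.142, 0.001, 0.193]
ft_force: [-0.4, -0.4, -0.4]
opening: 0.755
grip_force: 0.0
```

step_arm([
  [[0, 0, 0, 0, 0], [0, 0, 0, 0, -0.3], [0, 0, 0, 0, -0.3], [0, 0, 0, 0, -0.3], [0, 0, 0, 0, -0.3], [0, 0, 0, 0, -0.3], [0, 0, 0, 0, -0.3]],
])

```text
t: 22.7
eef_pos: [469.7, 89.8, 77.3]
tcp_rot: [3.141, -0.0, 0.194]
ft_force: [0.1, -3.4, 2.3]
opening: 0.409
grip_force: 30.0
```

step_arm([
  [[-0.4, -0.1, -0.6, 4, -0.3], [-0.8, -0.2, -1.2, 8, -0.3], [-1.2, -0.3, -1.8, 12, -0.3], [-1.5, -0.4, -2.2, 16, -0.3], [-1.5, -0.4, -2.2, 16, -0.3]],
])

```text
t: 23.12
eef_pos: [467.0, 91.0, 79.5]
tcp_rot: [-3.141, 0.002, -0.09]
ft_force: [-5.2, 8.5, 5.8]
opening: 0.411
grip_force: 30.0
```

```bash
python3 -c "
from lift import *
s=env.state();print(s['moment'],s['ft_force']);im=env.read_camera('side');cv2.imwrite('pics/side6.png',im);print(lift(im))"
```

```text
[1.87966929 0.84845303 0.50794386] [-5.19492672  8.51737452  5.83288927]
(array([231.32426154, 226.80302466]), np.float64(-4.489535521589625))
```

step_arm([
  [[-0.2, -0.3, -0.4, 4, -0.3], [-0.4, -0.5, -0.8, 8, -0.3], [-0.5, -0.7, -1, 12, -0.3], [-0.5, -0.7, -1, 16, -0.3], [-0.5, -0.7, -1, 16, -0.3]],
])

```text
t: 23.58
eef_pos: [466.6, 92.4, 80.8]
tcp_rot: [-3.141, 0.002, -0.369]
ft_force: [-7.0, 14.5, 9.8]
opening: 0.405
grip_force: 31.0
```

```bash
python3 -c "
from lift import *
s=env.state();print(s['moment'],s['ft_force'])"
```

```text
[3.35151417 1.02292701 0.64465865] [-6.9505363  14.48600517  9.82462621]
```

step_arm([
  [[0, 0, 0, 0, 0.5], [0, 0, 0, 0, 0.5], [0, 0, 0, 0, 0.5], [0, 0, 0, 0, 0.5], [0, 0, -30, 0, 0.5], [0, 0, -70, 0, 0.5], [0, 0, -110, 0, 0.5], [0, 0, -110, 0, 0.5]],
])

```text
t: 24.25
eef_pos: [470.0, 91.0, 196.4]
tcp_rot: [-3.138, -0.009, -0.365]
ft_force: [-0.0, -0.1, 0.0]
opening: 0.746
grip_force: 0.0
```

```bash
python3 -c "
from lift import *
im=env.read_camera('side');cv2.imwrite('pics/side7.png',im);print(lift(im),env.state()['eef_pos'],env.state()['tcp_rot'])"
```

```text
(array([234.18013764, 226.49497561]), np.float64(8.499538656314796)) [469.02059485  90.88595259 193.55805654] [-3.13897615 -0.00614183 -0.36523577]
```

step_arm([
  [[0, 0.5, 30, -7, 0.5], [0, 0.5, 60, -14, 0.5], [0, 0.5, 80, -21, 0.5], [0, 0.5, 95, -26.5, 0.5], [0, 0.5, 110, -26.5, 0.5], [0, 0.5, 113, -26.5, 0.5], [0, 0.5, 113, -26.5, 0.5], [0, 0.5, 113, -26.5, 0]],
])

```text
t: 24.97
eef_pos: [467.3, 90.4, 77.3]
tcp_rot: [3.142, 0.001, 0.097]
ft_force: [-0.1, 0.2, 1.1]
opening: 0.714
grip_force: 0.0
```

step_arm([
  [[0, 0, 0, 0, 0], [0, 0, 0, 0, -0.3], [0, 0, 0, 0, -0.3], [0, 0, 0, 0, -0.3], [0, 0, 0, 0, -0.3], [0, 0, 0, 0, -0.3], [0, 0, 0, 0, -0.3]],
])

```text
t: 25.55
eef_pos: [467.5, 90.2, 77.7]
tcp_rot: [3.141, -0.0, 0.097]
ft_force: [-1.0, -4.5, 5.7]
opening: 0.409
grip_force: 30.0
```

step_arm([
  [[0, 0, 0, 4, -0.3], [0, 0, 0, 8, -0.3], [0, 0, 0, 12, -0.3], [0, 0, 0, 16, -0.3], [0, 0, 0, 20, -0.3], [0, 0, 0, 20, -0.3]],
])

```text
t: 26.05
eef_pos: [466.5, 91.3, 77.4]
tcp_rot: [-3.141, 0.002, -0.256]
ft_force: [-3.9, 6.1, 5.6]
opening: 0.401
grip_force: 30.0
```

```bash
python3 -c "
from lift import *
s=env.state();print(s['moment'],s['ft_force'])"
```

```text
[ 1.2293601   0.80604467 -0.08363388] [-3.94367342  6.09258705  5.58941754]
```

step_arm([
  [[0, 0, 0, 0, 0.5], [0, 0, 0, 0, 0.5], [0, 0, 0, 0, 0.5], [0, 0, 0, 0, 0.5], [0, 0, -30, 0, 0.5], [0, 0, -70, 0, 0.5], [0, 0, -110, 0, 0.5], [0, 0, -110, 0, 0.5]],
])

```text
t: 26.72
eef_pos: [469.8, 90.6, 193.5]
tcp_rot: [-3.139, -0.009, -0.252]
ft_force: [-0.5, -0.4, 0.4]
opening: 0.75
grip_force: 0.0
```

```bash
python3 -c "
from lift import *
im=env.read_camera('side');t=env.read_camera('top');cv2.imwrite('pics/side8.png',im);print(lift(im),env.state()['eef_pos'])
s0=cv2.imread('pics/side0.png')
d=cv2.absdiff(im,s0).max(2)
cv2.imwrite('pics/m9.png',np.hstack([cv2.resize(im[120:384,100:400],None,fx=2,fy=2,interpolation=cv2.INTER_CUBIC)]))"
```

```text
(array([234.24985239, 226.30305631]), np.float64(9.531974243632229)) [467.81832154  90.37460128 188.60772333]
```

View pics/m9.png

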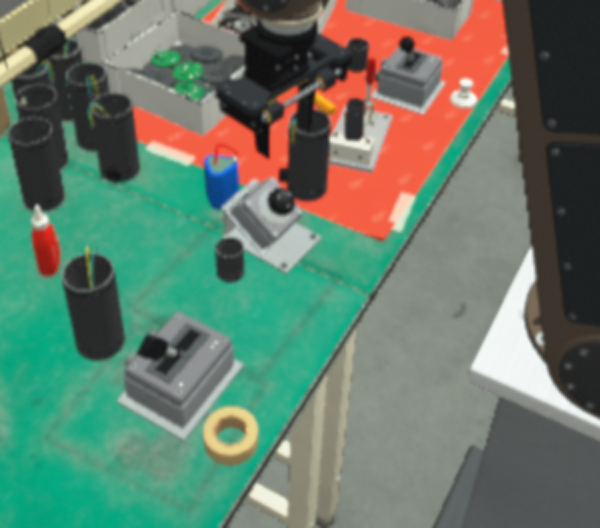

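The head looks fully up, and everything else is still standing where it was. One more stroke will show whether the lift has levelled off.

step_arm([
  [[0, 0, 30, -7, 0.5], [0, 0, 60, -14, 0.5], [0, 0, 80, -21, 0.5], [0, 0, 95, -24, 0.5], [0, 0, 107, -24, 0.5], [0, 0, 109, -24, 0.5], [0, 0, 109, -24, 0.3], [0, 0, 109, -24, 0]],
])

```text
t: 27.48
eef_pos: [467.2, 90.4, 78.2]
tcp_rot: [-3.142, 0.001, 0.167]
ft_force: [-0.4, -0.0, -0.1]
opening: 0.661
grip_force: 0.0
```

step_arm([
  [[0, 0, 0, 0, 0], [0, 0, 0, 0, -0.3], [0, 0, 0, 0, -0.3], [0, 0, 0, 0, -0.3], [0, 0, 0, 0, -0.3], [0, 0, 0, 0, -0.3], [0, 0, 0, 0, -0.3]],
])

```text
t: 28.07
eef_pos: [467.6, 90.1, 78.8]
tcp_rot: [3.141, -0.001, 0.167]
ft_force: [-1.3, -4.6, 6.3]
opening: 0.405
grip_force: 30.0
```

step_arm([
  [[0, 0, 0, 5, -0.3], [0, 0, 0, 10, -0.3], [0, 0, 0, 15, -0.3], [0, 0, 0, 20, -0.3], [0, 0, 0, 25, -0.3], [0, 0, 0, 25, -0.3]],
])

```text
t: 28.57
eef_pos: [465.7, 91.9, 78.5]
tcp_rot: [-3.141, 0.003, -0.274]
ft_force: [-7.3, 14.1, 7.1]
opening: 0.407
grip_force: 30.0
```

```bash
python3 -c "
from lift import *
s=env.state();print(s['moment'],s['ft_force'])"
```

```text
[2.65519745 1.45892258 0.64205093] [-7.33070203 14.08862145  7.14739904]
```

step_arm([
  [[0, 0, 0, 0, 0.5], [0, 0, 0, 0, 0.5], [0, 0, 0, 0, 0.5], [0, 0, 0, 0, 0.5], [0, 0, -30, 0, 0.5], [0, 0, -70, 0, 0.5], [0, 0, -110, 0, 0.5], [0, 0, -110, 0, 0.5]],
])

```text
t: 29.23
eef_pos: [469.8, 90.5, 194.5]
tcp_rot: [-3.139, -0.009, -0.269]
ft_force: [0.9, -0.5, 0.7]
opening: 0.748
grip_force: 0.0
```

```bash
python3 -c "
from lift import *
im=env.read_camera('side');cv2.imwrite('pics/side9.png',im);print(lift(im),env.state()['eef_pos'])"
```

```text
(array([234.25523366, 226.30544455]), np.float64(9.54493256602199)) [468.84546428  90.43382076 191.60779752]
```

Lift has levelled off (9.53 then 9.54), so the head is at its stop and fully up. The arm is clear of everything.

```bash
python3 -c "
from cell import env
print(env.job_done())"
```

```text
the job is handed in; nothing more can be done
None
```

The changeover is done and handed in at about 29 s: stop pressed fully down, paddle held at centre off for over 2 s and then pushed to its left end stop, and mushroom head turned clockwise until it stopped rising; I saw nothing knocked or shifted, and the handed-in result gave no verdict.

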